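Fold down the row of hold-down tabs on a controller housing

TASK

Run your shut fingertips lightly along the curved row of five small steel tabs on the rim of the round black housing, from the tab next to the grey plug block to the far end, so that they fold down in that order and all lie flat. Leave the single wide flap standing open, do not grasp, lift or push away the housing, and leave the relay on its board and the things around it alone.

Things in the scene. Friction and masses are not known exactly. Their poses are not given: they have to be found in the camera images.
- housing: Loose round black housing, 230 mm across, 30 mm high, 0.95 kg; origin at the centre of its underside, z up. On its flat top a green board (136 mm across) with parts up to 22 mm high, all within 68 mm of the axis. On the bare rim: five tabs, a flap, and a grey plug block (46 mm along the rim, 26 deep, 20 high) centred 96 mm from the axis, 0.85 rad clockwise (from above) of tab 1's hinge
- tab1_hinge (a point): Point on the hinge of small tab 1 (the first, next to the plug block), mid-width, level with the top face of the closed tabs (32 mm above the table), fixed to the housing. Hinges 1 to 5 lie 88 mm from the housing's axis, 0.40 rad (35 mm) apart, counter-clockwise seen from above.
- tab1 (a joint): Angle of small tab 1: 0 = flat on the housing, 0.6 to 1.0 rad at the start (free end up), stop at 1.2; it stays where it is left and takes about 0.3 N at the free end
- tab2_hinge (a point): Point on the hinge of small tab 2 (the second), mid-width, level with the top face of the closed tabs (32 mm above the table), fixed to the housing. Each tab is a flat steel leaf 26 mm long, 18 mm wide, 2 mm thick. From its hinge it runs counter-clockwise (from above) along the tangent towards the next tab, free end up.
- tab2 (a joint): Angle of small tab 2: 0 = flat on the housing, 0.6 to 1.0 rad at the start (free end up), stop at 1.2; it stays where it is left and takes about 0.3 N at the free end
- tab3_hinge (a point): Point on the hinge of small tab 3 (the third), mid-width, level with the top face of the closed tabs (32 mm above the table), fixed to the housing. Fingertips moving counter-clockwise (from above) 2 to 3 mm above the closed tabs' top face meet each leaf near its hinge and fold it down; lower than about 0.5 mm they jam at the hinges and push the housing along.
- tab3 (a joint): Angle of small tab 3: 0 = flat on the housing, 0.6 to 1.0 rad at the start (free end up), stop at 1.2; it stays where it is left and takes about 0.3 N at the free end
- tab4_hinge (a point): Point on the hinge of small tab 4 (the fourth), mid-width, level with the top face of the closed tabs (32 mm above the table), fixed to the housing.
- tab4 (a joint): Angle of small tab 4: 0 = flat on the housing, 0.6 to 1.0 rad at the start (free end up), stop at 1.2; it stays where it is left and takes about 0.3 N at the free end
- tab5_hinge (a point): Point on the hinge of small tab 5 (the last, farthest along from the plug block), mid-width, level with the top face of the closed tabs (32 mm above the table), fixed to the housing.
- tab5 (a joint): Angle of small tab 5: 0 = flat on the housing, 0.6 to 1.0 rad at the start (free end up), stop at 1.2; it stays where it is left and takes about 0.3 N at the free end
- flap_hinge (a point): Point on the hinge line of the single wide steel flap (36 mm long, 40 mm wide) on the rim, 88 mm from the axis, 3.5 rad counter-clockwise of tab 1's hinge; like the tabs it runs counter-clockwise from there; it is to stay open
- flap (a joint): Angle of the wide flap: 0 = flat, about 0.75 to 1.0 at the start (open); stays where it is left
- relay: Loose black relay, 22 x 22 x 20 mm, standing on the circuit board; origin under its centre; bystander on the work
- enclosure: Open black box 110 x 90 x 55 mm; bystander on the table, origin at its underside
- meter: Yellow multimeter lying flat, 140 x 75 x 42 mm; bystander on the table, origin at its underside
- driver: Screwdriver lying on the table; bystander on the table, origin at its underside
- socket: Upright steel socket, 28 mm across, 32 mm high; bystander on the table, origin at its underside
- cleaner: Can, 54 mm across, 150 mm high; bystander on the table, origin at its underside
- brush: Brush lying on the table; bystander on the table, origin at its underside
- tape: Black tape measure about 70 mm across, 30 mm high; bystander on the table, origin at its underside
There are look-alikes about, which are no part of the job. Of the things shaped like the housing, the black one is meant.

How it is judged:
On the way, in this order (a step that is already met when the one before it is completed fails the run):
1. the tab next to the plug is flat, the last three still up (value of joint tab1 below 0.2 rad and value of joint each of tab3, tab4, tab5 above 0.35 rad), for 0.04 s.
2. the first three tabs are flat, the last still up (value of joint each of tab1, tab2, tab3 below 0.2 rad and value of joint tab5 above 0.35 rad), for 0.04 s.
At the end, for the whole second after the job is handed in: All five small tabs are within 0.2 rad of flat, the wide flap is still open (above 0.5 rad), and the housing is at rest on the table within 25 mm of its first place (value of joint each of tab1, tab2, tab3, tab4, tab5 below 0.2 rad and value of joint flap above 0.5 rad and linear speed of housing below 0.01 m/s and height (world z) of housing below 0.008 m and distance of housing from where it was at the start of the episode below 0.025 m); the robot touches nothing.
It fails at once if a tab folded down before the one ahead of it in the row ((value of joint tab2 below 0.2 rad and value of joint tab1 above 0.35 rad) or (value of joint tab3 below 0.2 rad and value of joint tab2 above 0.35 rad) or (value of joint tab4 below 0.2 rad and value of joint tab3 above 0.35 rad) or (value of joint tab5 below 0.2 rad and value of joint tab4 above 0.35 rad)).
It fails at once if the wide flap pushed down below 0.5 rad (value of joint flap below 0.5 rad).
It fails at once if the housing lifted 8 mm, tipped, or pushed more than 25 mm from its place (height (world z) of housing above 0.008 m or angle between housing's own z axis and vertical above 0.08 rad or distance of housing from where it was at the start of the episode above 0.025 m).
It fails at once if more than 30 N on the housing or its tabs: not a light touch (contact force between any of the arm, the fingers and housing above 30 N).
It fails at once if the relay touched or moved more than 40 mm, or another bystander moved more than 20 mm (contact force between the fingers and relay above 0.5 N or distance of relay from where it was at the start of the episode above 0.04 m or distance of any of enclosure, meter, driver, socket, cleaner, brush, tape from where it was at the start of the episode above 0.02 m).
It also fails if it takes over 48 s, if anything falls off the work surface, if the arm or the gripper's body presses on something with over 40 N, if the wrist force passes 120 N, or if a joint passes its speed limit or range.

ROBOT

A 6-joint arm with a two-finger parallel gripper is mounted at the origin on the work surface. World frame = base frame: x ahead of the robot, y to its left, z up, the work surface at z = 0. Lengths are in m, angles in rad, forces in N, time in s.
With the tool pointing down it reaches from about 0.3 to 0.875 m from the base axis. Payload 6.4 kg.
Tool frame: the origin (TCP) lies on the centre line of the jaws, within the pads' length; the fingertips stand 8 mm ahead of it and the grasp point (between the pads) lies 11 mm behind it; z points along the fingers, y is the line along which they close (so a half turn about z gives the same grasp; the last joint's range is limited). The gripper opens to 85 mm and grips with 20 to 120 N. Pads are 22 mm wide; open, the fingers measure 114 mm over their backs; the gripper's body (76 mm by 85 mm) begins 54 mm behind the grasp point. The pads swing forward as they close: fully open they stand 13 mm farther back than shut.
Start: joints at [-1.473, 0.181, 1.607, -0, 1.354, -0.206], TCP at [0.172, -0.549, 0.205] pointing down, gripper open.
Joint ranges: [-2.99, 2.99], [-0.89, 2.07], [0.3, 2.58], [-1.14, 4.28], [0, 2.63], [-3.12, 3.12]. Speed limits (rad/s): [2.57, 2.57, 3.01, 3.14, 3.14, 3.14].

INTERFACE

Orientations are given as a unit quaternion [w, x, y, z].
In Python, from bench import ctrl gives the robot as it stands.
- The arm moves only by the shell command python3 -m handwheel 'ROWS' [OPENING]. ROWS is JSON, a list that holds one entry, the list of rows, each a list of 4 numbers: the shift along the tool's x, y, z each as a share of 20 cm, from -1 to 1, then the turn about the tool's z as a share of 1.5 rad, from -1 to 1. In form: [[[x, y, z, twist], ...]]. A call has 1 to 10 rows; each row is the pose to reach, as a shift and turn from the pose commanded when the call began, along the tool's axes at that moment; what a row does not reach only later rows make up. A row lasts 1/8 s, in which the tool goes at most 62.5 mm and 10.7 degrees, less where a joint would pass 70% of its speed; a pose out of reach is approached as far as the arm can. A call with a number of a shift or a turn outside -1 to 1 is refused whole. A call with a gripper value outside its range is refused whole. OPENING is the finger opening in mm, from 0 to 85.4, set as the call begins (- or left out, the last holds). The fingers move at their own pace and stop on an object; the grip force is fixed at half the most. Time passes only in rows, so rows that repeat a pose let the fingers close. It gives the time, the measured TCP pose, the force, the opening and the grip force at its end, in the units of the state.
- ctrl.get_obs(): the state, without advancing time (a new reading comes with each control period).
- ctrl.camera(name): name is "scene" or "top" or "wrist"; returns a dict with "color" (400x640x3 uint8, red, green, blue), "range_z" (400x640 float32, m along the optical axis (not along the pixel's ray), 0 where there is no reading), "K" (3x3 intrinsics, pixels), "pose" (4x4, takes a point from camera to world coordinates); the wrist camera has in their place "T_tool_cam" (4x4, takes a point from camera to tool coordinates, whose origin is the TCP and whose axes are the flange's). Camera axes: x right, y down, z forward; pixel columns grow to the right and rows downward; lengths in m; the calibration is good to about 2 mm. A picture is of the moment at which its call begins: read the wrist's pose just before it.
- ctrl.hand_in(): hands the job in; it is judged then, once.
The state is a dict: "time_s": time; "q": joint angles; "dq": joint speeds; "joint_efforts": joint torques, N m; "eef_pos": TCP position; "eef_rot": TCP orientation; "wrist_force": force on the tool from outside, world axes, zero at the start; "torque": the same for the moment, N m; "opening": opening from 0.0 (shut) to 1.0 (fully open); "grasp_force": force on a finger pad.
Only numpy, scipy, OpenCV 4.12 (cv2) and the standard library are available. Lean on these libraries where they do the work, as an engineer would, in place of code of your own. Each camera call takes 0.05 s, during which the arm holds its last target. There are 200 camera calls.

## Working session

There is one attempt and no reset: what is moved stays moved. The work goes in short steps, Python scripts to look and compute and a shell command to move; the robot and the scene stay as the last step left them, time stands still between calls to the robot, and variables do not carry over. Pictures are saved under pics/ and viewed, at most 10 in all, crops included, and the job is handed in when it is done.

```bash
mkdir -p pics; ls
python3 - <<'E'
from bench import ctrl
import cv2,numpy as np
o=ctrl.get_obs();print(o['time_s'],o['eef_pos'],o['eef_rot'],o['opening'])
for n in ['top','scene']:
    c=ctrl.camera(n);cv2.imwrite(f'pics/{n}0.png',c['color'][:,:,::-1]);np.savez(f'{n}0.npz',**c);print(n,c['K'].tolist(),c['pose'].round(3).tolist())
E
```

```text
pics
0.0 [ 0.17194633 -0.54806129  0.20428575] [-8.66302072e-04  9.88484302e-01  1.51320962e-01  3.73236303e-05] 1.0048427398165798
top [[407.9821841050568, 0.0, 317.62751053325525], [0.0, 407.9821841050568, 201.93251825954985], [0.0, 0.0, 1.0]] [[0.001, -0.989, 0.148, 0.375], [-1.0, -0.004, -0.018, -0.017], [0.019, -0.148, -0.989, 1.11], [0.0, 0.0, 0.0, 1.0]]
scene [[439.70968274771457, 0.0, 327.63722836629273], [0.0, 439.70968274771457, 195.26697781359627], [0.0, 0.0, 1.0]] [[-0.753, 0.371, -0.543, 1.138], [0.658, 0.453, -0.602, 0.693], [0.023, -0.81, -0.585, 0.727], [0.0, 0.0, 0.0, 1.0]]
```

View pics/top0.png

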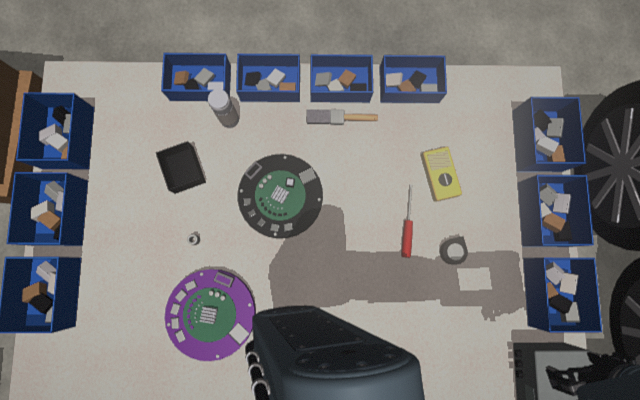

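View pics/scene0.png

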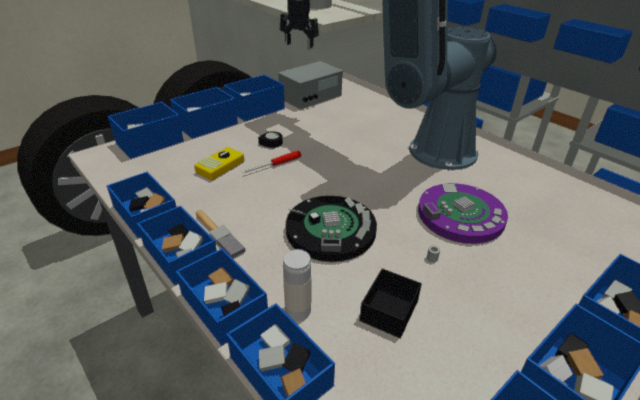

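The top view shows the black housing at about (280,195). The grey plug block is at (252,168), upper left, the wide flap at (308,173), and the tabs run from (249,212) round the bottom to about (300,222). I'll measure the housing and then bring the wrist camera over it.

```bash
cat > h.py <<'E'
import numpy as np,cv2
from scipy.spatial.transform import Rotation as R
def T_tool(o):
    T=np.eye(4);q=o['eef_rot'];T[:3,:3]=R.from_quat([q[1],q[2],q[3],q[0]]).as_matrix();T[:3,3]=o['eef_pos'];return T
def cast(uv,K,P,z):
    uv=np.atleast_2d(uv).astype(float);d=np.c_[(uv-K[:2,2])/[K[0,0],K[1,1]],np.ones(len(uv))]@P[:3,:3].T
    return P[:3,3]+d*((z-P[2,3])/d[:,2])[:,None]
def pts(c,P):
    v,u=np.mgrid[:400,:640];z=c['range_z'];K=c['K']
    X=np.stack([(u-K[0,2])/K[0,0]*z,(v-K[1,2])/K[1,1]*z,z],-1)
    return X@P[:3,:3].T+P[:3,3]
def ortho(c,P,ctr,z,half=.16,s=2000):  # x up, y left picture of plane z
    n=int(2*half*s);i,j=np.mgrid[:n,:n]
    X=np.stack([ctr[0]+half-i/s,ctr[1]+half-j/s,np.full(i.shape,z)],-1)
    C=(X-P[:3,3])@P[:3,:3];K=c['K']
    return cv2.remap(c['color'],(C[...,0]/C[...,2]*K[0,0]+K[0,2]).astype('f4'),(C[...,1]/C[...,2]*K[1,1]+K[1,2]).astype('f4'),1)
E
python3 - <<'E'
from h import *
for n in ['top','scene']:
    c=dict(np.load(f'{n}0.npz'));P=c['pose'];X=pts(c,P)
    m=(X[...,2]>.015)&(X[...,2]<.036)&(c['color'].max(-1)<70)&(c['range_z']>0)
    m=cv2.morphologyEx(m.astype('u1'),cv2.MORPH_OPEN,np.ones((2,2)))
    k,l,st,ce=cv2.connectedComponentsWithStats(m)
    for i in range(1,k):
        if st[i,4]>150:
            p=X[l==i];print(n,st[i],ce[i].round(0),np.median(p[:,2]).round(4),cv2.minEnclosingCircle(p[p[:,2]>.027][:,:2].astype('f4')))
from bench import ctrl
o=ctrl.get_obs();c=ctrl.camera('wrist');print(c['T_tool_cam'].round(3).tolist(),c['K'].tolist(),T_tool(o)[:3,:3].round(3).tolist())
E
```

```text
top [ 82 105  11  64 271] [ 87. 138.] 0.02 ((0.587092936038971, 0.2886281907558441), 0.3719194829463959)
top [ 239  156   84   83 2518] [281. 199.] 0.0293 ((0.5157167315483093, 0.04245352745056152), 0.15296176075935364)
top [ 76 180  10  66 276] [ 80. 213.] 0.0194 ((0.5037150382995605, 0.5947123169898987), 0.08111072331666946)
top [ 68 259  11  70 318] [ 73. 294.] 0.0212 ((0.2976902425289154, 0.2902413308620453), 0.3164239525794983)
top [ 21 260  10  33 160] [ 26. 275.] 0.0226 ((0.34537065029144287, 0.3529736399650574), 0.37079986929893494)
top [527 260   9  68 265] [531. 294.] 0.0297 ((0.2949490547180176, -0.3067079782485962), 0.3010071814060211)
scene [285  89  57  18 261] [313.  98.] 0.0197 ((0.551079511642456, 0.0716501772403717), 0.8553617000579834)
scene [417 147  46  17 265] [440. 155.] 0.0227 ((0.6093973517417908, 0.3295663595199585), 0.6421188712120056)
scene [130 197  19  15 186] [139. 204.] 0.0289 ((0.8932837843894958, -0.31115856766700745), 0.025937922298908234)
scene [ 287  197   90   62 2343] [327. 230.] 0.0276 ((0.8019617199897766, 0.34801769256591797), 0.4822348654270
[... 157 characters left out ...]
 0.0242 ((0.8577196002006531, -0.12868809700012207), 0.030045807361602783)
scene [367 277  51  28 322] [393. 287.] 0.0221 ((0.6001310348510742, 0.3248405456542969), 0.044096626341342926)
scene [362 311  44  23 308] [383. 322.] 0.0235 ((0.9172141551971436, 0.5057733058929443), 0.2901211380958557)
scene [283 359  25  13 221] [295. 365.] 0.0306 ((0.8698537945747375, 0.32131117582321167), 0.020775988698005676)
[[-0.001, -0.96, -0.281, 0.071], [1.0, -0.0, -0.002, -0.0], [0.002, -0.281, 0.96, -0.168], [0.0, 0.0, 0.0, 1.0]] [[281.61814850307735, 0.0, 320.681453548538], [0.0, 281.61814850307735, 202.59406619542202], [0.0, 0.0, 1.0]] [[0.954, 0.299, -0.0], [0.299, -0.954, 0.002], [0.0, -0.002, -1.0]]
```

```bash
python3 -c "
from h import *
c=dict(np.load('top0.npz'));print(cast([[280.5,196],[252,168],[308,173],[249,212]],c['K'],c['pose'],.03).round(3))"
R="[[[0.86,-0.8,-0.08,0],[0.86,-0.8,-0.08,0],[0.86,-0.8,-0.08,0],[0.86,-0.8,-0.08,0],[0.86,-0.8,-0.08,0],[0.86,-0.8,-0.08,0]]]"
python3 -m handwheel '[[[0.86,-0.8,-0.08,0],[0.86,-0.8,-0.08,0],[0.86,-0.8,-0.08,0],[0.86,-0.8,-0.08,0],[0.86,-0.8,-0.08,0],[0.86,-0.8,-0.08,0]]]' 0
```

```text
[[ 0.552  0.063  0.03 ]
 [ 0.628  0.141  0.03 ]
 [ 0.615 -0.01   0.03 ]
 [ 0.508  0.146  0.03 ]]
time_s: 0.9
eef_pos: [0.2882, -0.3449, 0.2212]
eef_rot: [0.0, 0.988, 0.152, -0.0]
wrist_force: [-0.2, -0.2, 0.8]
opening: -0.001
grasp_force: 0.0
```

```bash
python3 -m handwheel '[[[0.86,-0.8,-0.08,0],[0.86,-0.8,-0.08,0],[0.86,-0.8,-0.08,0],[0.86,-0.8,-0.08,0],[0.86,-0.8,-0.08,0],[0.86,-0.8,-0.08,0]]]'
python3 -m handwheel '[[[0.86,-0.8,-0.08,0],[0.86,-0.8,-0.08,0],[0.86,-0.8,-0.08,0],[0.86,-0.8,-0.08,0],[0.86,-0.8,-0.08,0],[0.86,-0.8,-0.08,0]]]'
```

```text
time_s: 1.65
eef_pos: [0.4043, -0.1416, 0.2369]
eef_rot: [0.0, 0.989, 0.151, -0.0]
wrist_force: [-0.7, 0.2, -0.0]
opening: 0.001
grasp_force: 0.0
time_s: 2.4
eef_pos: [0.5207, 0.0618, 0.2525]
eef_rot: [0.0, 0.989, 0.15, -0.001]
wrist_force: [0.4, 0.1, 0.2]
opening: -0.001
grasp_force: 0.0
```

Run:
```python
from h import *
from bench import ctrl
o=ctrl.get_obs();c=ctrl.camera('wrist');P=T_tool(o)@c['T_tool_cam']
np.savez('w1.npz',P=P,**c)
cv2.imwrite('pics/w1.png',c['color'][:,:,::-1])
a=ortho(c,P,(.552,.063),.032,.14,2000);cv2.imwrite('pics/w1o.png',a[:,:,::-1]);print(a.shape,o['eef_pos'])
X=pts(c,P);m=(c['range_z']>0)&(np.hypot(X[...,0]-.55,X[...,1]-.06)<.11)
h=X[m][:,2];print(np.histogram(h,np.arange(-.01,.07,.004)))
```

```text
(560, 560, 3) [0.52065621 0.06175419 0.25252113]
(array([    0,     0,     0,     0,     0,     0,     0,     0,     4,
       11177,  5953,   574,   358,   669,  1034,   456,    76,     1,
           0]), array([-0.01 , -0.006, -0.002,  0.002,  0.006,  0.01 ,  0.014,  0.018,
        0.022,  0.026,  0.03 ,  0.034,  0.038,  0.042,  0.046,  0.05 ,
        0.054,  0.058,  0.062,  0.066]))
```

View pics/w1o.png

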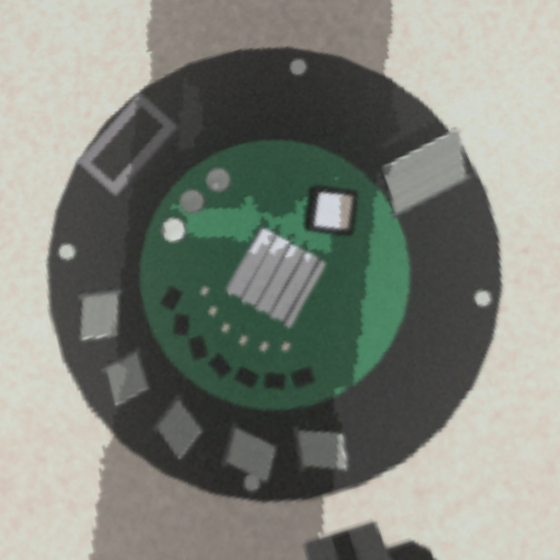

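The rectified wrist view (2 px/mm, x up, y left) shows the plug at (127,143). Tabs 1 to 5 are at (100,315), (127,378), (179,428), (250,453) and (323,450), the flap at (426,172) and the relay at (331,210). The rim circle is centred near (274,274). I'll fit this more exactly and check heights against the top camera.

```bash
cat > fit.py <<'E'
from h import *
def rimfit(c,P,ctr0,z=.030):
    # rim points: outermost dark pixel by ray from centre in the orthophoto; robust circle fit
    a=ortho(c,P,ctr0,z,.14,2000).astype(int);
    X=[]
    for t in np.linspace(0,2*np.pi,360,endpoint=False):
        r=np.arange(.100,.130,.0005);i=((.14-r*np.cos(t))*2000).astype(int);j=((.14-r*np.sin(t))*2000).astype(int)
        g=a[i,j].max(-1); d=np.diff(g[::1]); k=np.argmax(g[2:]-g[:-2]); 
        if (g[2:]-g[:-2])[k]>25: X.append([ctr0[0]+r[k+1]*np.cos(t),ctr0[1]+r[k+1]*np.sin(t)])
    X=np.array(X)
    for _ in range(6):
        s=np.linalg.lstsq(np.c_[2*X,np.ones(len(X))],(X**2).sum(1),rcond=None)[0];r=np.sqrt(s[2]+s[:2]@s[:2])
        e=np.abs(np.hypot(*(X-s[:2]).T)-r);X=X[e<max(.001,2*np.median(e))]
    return s[:2],r,len(X)
E
python3 - <<'E'
from fit import *
w=dict(np.load('w1.npz'));t=dict(np.load('top0.npz'))
for n,c,P in [('w',w,w['P']),('top',t,t['pose'])]:
    ctr,r,k=rimfit(c,P,(.555,.066));print(n,ctr.round(4),round(r,4),k)
    X=pts(c,P);rr=np.hypot(X[...,0]-ctr[0],X[...,1]-ctr[1]);th=np.arctan2(X[...,1]-ctr[1],X[...,0]-ctr[0])
    m=(rr>.105)&(rr<.111)&(X[...,2]>.02);A=np.c_[X[m][:,:2]-ctr,np.ones(m.sum())]
    print(' rim z',np.median(X[m][:,2]).round(4),'plane',np.linalg.lstsq(A,X[m][:,2],rcond=None)[0].round(4))
ctr,r,k=rimfit(w,w['P'],(.555,.066))
a=ortho(w,w['P'],ctr,.032,.14,2000);n=a.shape[0];i,j=np.mgrid[:n,:n];x=.14-i/2000;y=.14-j/2000
g=(a.max(-1)>72)&(np.hypot(x,y)>.072)&(np.hypot(x,y)<.108)
g=cv2.morphologyEx(g.astype('u1'),cv2.MORPH_OPEN,np.ones((7,7)))
k,l,st,ce=cv2.connectedComponentsWithStats(g)
for q in range(1,k):
    if st[q,4]>300:
        th=np.mod(np.arctan2(y,x)[l==q],2*np.pi)
        # hinge edge: min-angle pixels within 78..98mm
        rad=np.hypot(x,y)[l==q];s=(abs(rad-.088)<.006)
        print(st[q],'th lo/hi',np.percentile(th[s],1).round(3),np.percentile(th[s],99).round(3),'r',rad.min().round(3),rad.max().round(3))
E
```

```text
w [0.5545 0.0657] 0.114 339
 rim z 0.029 plane [0.0189 0.0146 0.0305]
top [0.5546 0.0646] 0.1141 164
 rim z 0.0296 plane [0.0212 0.009  0.0311]
[  93  108   87   93 1770] th lo/hi 0.597 1.105 r 0.086 0.108
[ 389  142   84   74 3779] th lo/hi 5.166 5.473 r 0.072 0.108Traceback (most recent call last):
  File "<stdin>", line 18, in <module>
    return _quantile_unchecked(
        a, q, axis, out, overwrite_input, method, keepdims, weights)
    return _ureduce(a,
                    func=_quantile_ureduce_func,
    ...<5 lines>...
                    overwrite_input=overwrite_input,
                    method=method)
    r = func(a, **kwargs)
    result = _quantile(arr,
                       quantiles=q,
    ...<2 lines>...
                       out=out,
                       weights=wgt)
    slices_having_nans = np.isnan(arr[-1, ...])
                                  ~~~^^^^^^^^^
IndexError: index -1 is out of bounds for axis 0 with size 0
```

Run:
```python
from fit import *
w=dict(np.load('w1.npz'));ctr=np.array([.5545,.0653])
a=ortho(w,w['P'],ctr,.032,.14,2000);n=a.shape[0];i,j=np.mgrid[:n,:n];x=.14-i/2000;y=.14-j/2000
g=(a.max(-1)>75)&(np.hypot(x,y)>.070)&(np.hypot(x,y)<.110)
g=cv2.morphologyEx(g.astype('u1'),cv2.MORPH_OPEN,np.ones((7,7)))
k,l,st,ce=cv2.connectedComponentsWithStats(g)
for q in range(1,k):
    if st[q,4]>300:
        th=np.mod(np.arctan2(y,x)[l==q],2*np.pi);rad=np.hypot(x,y)[l==q];s=(abs(rad-.088)<.006)
        if s.sum()<50: continue
        print(st[q],'th lo/hi',np.percentile(th[s],1).round(3),np.percentile(th[s],99).round(3),'r',rad.min().round(3),rad.max().round(3))
a=a.copy()
for k in range(5):
    for dr in(-.009,.009):
        t=1.68+.4*k;p=(.088+0)*np.array([np.cos(t),np.sin(t)])+dr*np.array([np.cos(t),np.sin(t)])
        cv2.circle(a,(int((.14-p[1])*2000),int((.14-p[0])*2000)),3,(255,0,0),-1)
cv2.imwrite('pics/w1a.png',a[:,:,::-1])
```

```text
[  90  105   89   95 1744] th lo/hi 0.601 1.105 r 0.086 0.11
[ 388  141   87   76 4069] th lo/hi 5.171 5.476 r 0.07 0.11
[  83  295   41   53 1919] th lo/hi 1.664 1.931 r 0.079 0.104
[ 108  359   44   51 1517] th lo/hi 2.066 2.287 r 0.08 0.104
[ 163  407   42   54 1399] th lo/hi 2.474 2.688 r 0.079 0.103
[ 232  435   47   60 1810] th lo/hi 2.882 3.13 r 0.079 0.108
[ 303  437   51   39 1693] th lo/hi 3.283 3.543 r 0.079 0.104
```

View pics/w1a.png

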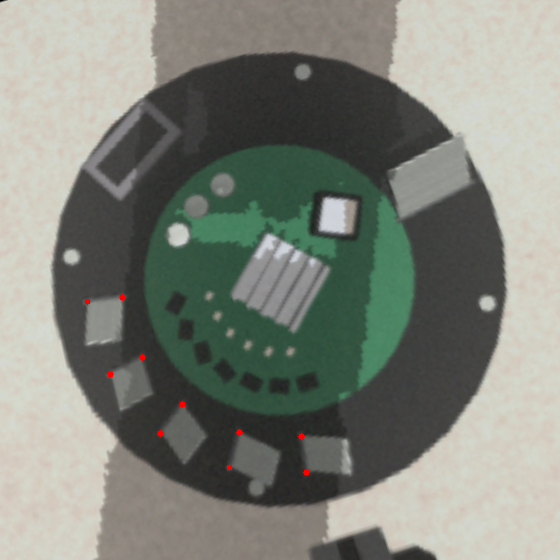

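Predicted hinge marks coincide with the hinge edges of all five tabs (tab 1 at 1.675 rad). The flap (5.17) and plug (0.83) angles check out too. I'll move above the gap before tab 1 with tool x radial.

```bash
python3 -m handwheel '[[[0.385,-0.349,0,-0.703],[0.385,-0.349,0,-0.703],[0.385,-0.349,0,-0.703],[0.385,-0.349,0,-0.703],[0.385,-0.349,0,-0.703],[0.385,-0.349,0,-0.703],[0.385,-0.349,0.4,-0.703],[0.385,-0.349,0.8,-0.703],[0.385,-0.349,0.8,-0.703],[0.385,-0.349,0.8,-0.703]]]' 0
python3 - <<'E'
from h import *
from bench import ctrl
o=ctrl.get_obs();T=T_tool(o);print(o['q'].round(3),o['eef_pos'],T[:3,0],o['wrist_force'])
d=T[:2,3]-[.5545,.0653];print('r',np.hypot(*d),'th',np.arctan2(d[1],d[0]),'yaw',np.arctan2(T[1,0],T[0,0]))
c=ctrl.camera('wrist');P=T@c['T_tool_cam'];cv2.imwrite('pics/w2.png',c['color'][:,:,::-1]);np.savez('w2.npz',P=P,**c)
E
```

```text
time_s: 3.7
eef_pos: [0.5706, 0.1511, 0.09]
eef_rot: [-0.002, 0.779, 0.627, -0.003]
wrist_force: [-0.2, -0.3, 0.7]
opening: 0.001
grasp_force: 0.0
[ 0.058  0.345  1.653 -0.     1.151  0.273] [0.57064783 0.15109412 0.09000096] [ 0.21353939  0.97693199 -0.00219485] [-0.20948042 -0.26608919  0.67163556]
r 0.08730053339450145 th 1.3847567818541153 yaw 1.3555993119511276
```

View pics/w2.png

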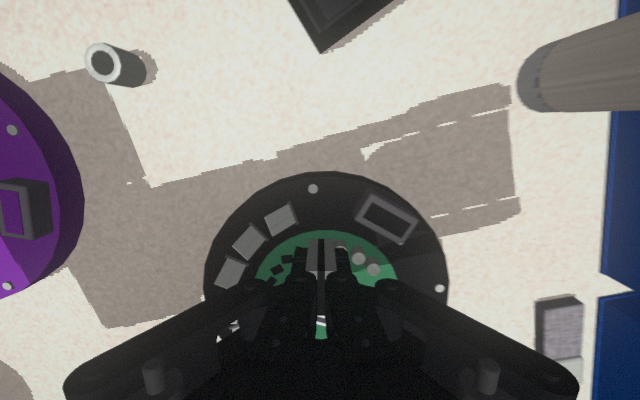

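Wrist view: shut fingers stand between the plug (387,217) and tab 1 (280,220), with clearance on both sides. Going down, then a light touch on the bare rim to calibrate height.

```bash
python3 -m handwheel '[[[0,0,0.1,0],[0,0,0.2,0],[0,0,0.24,0],[0,0,0.24,0],[0,0,0.24,0]]]'
python3 -m handwheel '[[[0,0,0.0025,0],[0,0,0.005,0],[0,0,0.0075,0],[0,0,0.0075,0]]]'|grep -E 'eef_pos|force'
```

```text
time_s: 4.38
eef_pos: [0.5739, 0.1535, 0.0457]
eef_rot: [0.0, 0.778, 0.628, 0.0]
wrist_force: [0.2, -0.2, -0.0]
opening: -0.003
grasp_force: 0.0
eef_pos: [0.5734, 0.1533, 0.0437]
wrist_force: [0.4, -0.6, 0.3]
grasp_force: 0.0
```

```bash
python3 -m handwheel '[[[0,0,0,0],[0,0,0,0],[0,0,0,0]]]'|grep -E 'eef_pos|wrist'
python3 -m handwheel '[[[0,0,0.005,0],[0,0,0.01,0],[0,0,0.01,0],[0,0,0.01,0]]]'|grep -E 'eef_pos|wrist'
python3 -m handwheel '[[[0,0,0.005,0],[0,0,0.005,0],[0,0,0.005,0]]]'|grep -E 'eef_pos|wrist'
```

```text
eef_pos: [0.5734, 0.1533, 0.0437]
wrist_force: [0.1, -0.8, 0.2]
eef_pos: [0.5734, 0.1533, 0.0417]
wrist_force: [0.3, 0.5, -0.0]
eef_pos: [0.5734, 0.1533, 0.0407]
wrist_force: [-0.0, -1.0, -0.1]
```

```bash
for i in 1; do python3 -m handwheel '[[[0,0,0.005,0],[0,0,0.005,0]]]'|grep -E 'eef_pos|wrist'
python3 -m handwheel '[[[0,0,0.0025,0],[0,0,0.005,0]]]'|grep -E 'eef_pos|wrist';
python3 -m handwheel '[[[0,0,0.0025,0],[0,0,0.0025,0]]]'|grep -E 'eef_pos|wrist'; done
```

```text
eef_pos: [0.5733, 0.1533, 0.0396]
wrist_force: [-0.2, -0.0, 0.2]
eef_pos: [0.5734, 0.1533, 0.0387]
wrist_force: [0.3, 0.2, -0.1]
eef_pos: [0.5734, 0.1533, 0.0381]
wrist_force: [-0.3, 1.1, 1.1]
```

```bash
python3 -m handwheel '[[[0,0,0.0025,0],[0,0,0.0025,0]]]'|grep -E 'eef_pos|wrist'
```

```text
eef_pos: [0.5734, 0.1534, 0.0377]
wrist_force: [0.2, 0.2, 0.0]
```

```bash
python3 -m handwheel '[[[0,0,0.0025,0],[0,0,0.0025,0]]]'|grep -E 'eef_pos|wrist'
```

```text
eef_pos: [0.5734, 0.1533, 0.0372]
wrist_force: [0.3, 0.5, -0.4]
```

```bash
python3 -m handwheel '[[[0,0,0.0025,0],[0,0,0.0025,0]]]'|grep -E 'eef_pos|wrist'
```

```text
eef_pos: [0.5734, 0.1533, 0.0366]
wrist_force: [-0.2, -0.1, -0.0]
```

```bash
python3 -m handwheel '[[[0,0,0.0025,0],[0,0,0.0025,0]]]'|grep -E 'eef_pos|wrist'
```

```text
eef_pos: [0.5733, 0.1533, 0.0361]
wrist_force: [-0.9, 0.2, -0.4]
```

```bash
python3 -m handwheel '[[[0,0,0.0025,0],[0,0,0.0025,0]]]'|grep -E 'eef_pos|wrist'
```

```text
eef_pos: [0.5734, 0.1533, 0.0356]
wrist_force: [0.0, 0.2, 0.3]
```

```bash
python3 -m handwheel '[[[0,0,0.0025,0],[0,0,0.0025,0]]]'|grep -E 'eef_pos|wrist'
```

```text
eef_pos: [0.5734, 0.1534, 0.0351]
wrist_force: [-0.5, -0.3, 0.3]
```

Run:
```python
from h import *
from bench import ctrl
o=ctrl.get_obs();c=ctrl.camera('wrist');s=ctrl.camera('scene');print(o['eef_pos'],o['time_s'],o['opening'])
P=T_tool(o)@c['T_tool_cam'];np.savez('w3.npz',P=P,**c);np.savez('s3.npz',**s)
a=cv2.resize(s['color'][150:290,270:400],None,fx=4,fy=4);b=c['color'][150:400,160:480]
b=cv2.resize(b,(280,219));im=np.zeros((560,800,3),'u1');im[:,:520]=a;im[:219,520:]=b
cv2.imwrite('pics/s3.png',im[:,:,::-1])
```

```text
[0.57336435 0.15335466 0.03514774] 8.375 -0.0020561245688933277
```

View pics/s3.png

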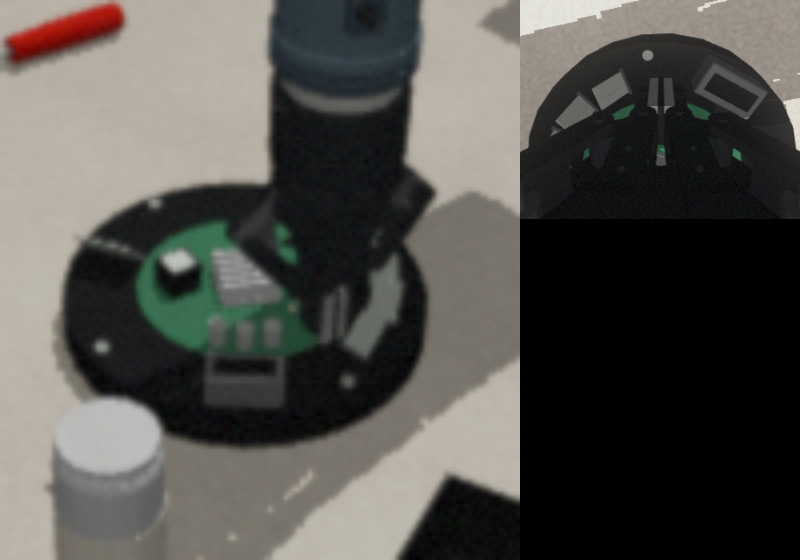

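The scene crop shows the grey pad tips ending at about crop (333,342), close above the rim between plug and tab 1. I'll triangulate the tip height.

Run:
```python
from h import *
s=dict(np.load('s3.npz'));w=dict(np.load('w3.npz'))
for z in (.024,.028,.032,.036): print(z,cast([[270+333/4,150+342/4]],s['K'],s['pose'],z).round(4))
X=pts(s,s['pose'])
for v in range(222,244,1): print(v,[(s['color'][v,u].max(),X[v,u].round(3).tolist()) for u in (353,)])
Xw=pts(w,w['P']);rr=np.hypot(Xw[...,0]-.5545,Xw[...,1]-.0653);th=np.arctan2(Xw[...,1]-.0653,Xw[...,0]-.5545)
m=(rr>.102)&(rr<.112)&(w['range_z']>0)&(abs(th-1.36)<.2);print('rim z near',np.median(Xw[m][:,2]),m.sum())
```

```text
0.024 [[0.5471 0.1358 0.024 ]]
0.028 [[0.5505 0.1389 0.028 ]]
0.032 [[0.5539 0.1421 0.032 ]]
0.036 [[0.5572 0.1453 0.036 ]]
222 [(np.uint8(35), [0.582, 0.165, 0.103])]
223 [(np.uint8(51), [0.577, 0.16, 0.094])]
224 [(np.uint8(66), [0.581, 0.164, 0.096])]
225 [(np.uint8(67), [0.581, 0.164, 0.093])]
226 [(np.uint8(60), [0.582, 0.166, 0.092])]
227 [(np.uint8(59), [0.58, 0.164, 0.086])]
228 [(np.uint8(56), [0.577, 0.161, 0.08])]
229 [(np.uint8(52), [0.581, 0.165, 0.082])]
230 [(np.uint8(54), [0.579, 0.164, 0.077])]
231 [(np.uint8(50), [0.579, 0.164, 0.075])]
232 [(np.uint8(44), [0.58, 0.165, 0.073])]
233 [(np.uint8(49), [0.58, 0.165, 0.069])]
234 [(np.uint8(42), [0.58, 0.166, 0.067])]
235 [(np.uint8(21), [0.549, 0.136, 0.027])]
236 [(np.uint8(16), [0.552, 0.14, 0.028])]
237 [(np.uint8(13), [0.554, 0.142, 0.027])]
238 [(np.uint8(20), [0.56, 0.148, 0.031])]
239 [(np.uint8(16), [0.56, 0.148, 0.029])]
240 [(np.uint8(12), [0.563, 0.151, 0.029])]
241 [(np.uint8(17), [0.565, 0.154, 0.029])]
242 [(np.uint8(12), [0.569, 0.157, 0.03])]
243 [(np.uint8(16), [0.57, 0.159, 0.029])]
rim z near 0.14396327193190714 13519
```

Run:
```python
from h import *
s=dict(np.load('s3.npz'));X=pts(s,s['pose'])
for v in range(222,246,2): print(v,' '.join(f"{int(X[v,u,2]*1000):4d}" for u in range(334,368,2)))
t=np.array([.5734,.1533]);d=np.hypot(X[...,0]-t[0],X[...,1]-t[1]);m=(d<.03)&(X[...,2]>.033)&(X[...,2]<.1)
v,u=np.nonzero(m)
o=np.argsort(X[m][:,2])[:40:3]
for k in o: print(u[k],v[k],X[v[k],u[k]].round(4),s['color'][v[k],u[k]])
w=dict(np.load('w3.npz'));Xt=pts(w,np.eye(4))
from bench import ctrl
C=ctrl.camera('wrist')['T_tool_cam'];Xt=Xt@C[:3,:3].T+C[:3,3]
m=(abs(Xt[...,0])<.03)&(abs(Xt[...,1])<.04)&(w['range_z']>0);p=Xt[m]
for z in np.arange(-.06,.02,.006):
    q=p[abs(p[:,2]-z)<.003]
    if len(q): print('tool z',z.round(3),len(q),q[:,:2].min(0).round(3),q[:,:2].max(0).round(3))
```

```text
222   40   40   38  113  112  113  109  105  105  105   96   97   25   25   27   43   45
224   32   32   34   29   30  105   88   97  101   95   93   93   26   25   29   40   41
226   29   30   29   29   28   29   85   91   88   92   89   82   29   30   36   33   37
228   30   30   29   29   32   30   80   84   83   85   81   73   27   45   44   32   32
230   30   43   42   27   28   28   70   77   76   78   75   68   27   41   42   45   44
232   31   41   43   29   28   29   67   71   72   71   67   27   39   37   37   42   28
234   30   39   38   28   29   28   30   66   64   65   62   28   33   35   36   38   28
236   30   31   33   28   31   29   27   28   27   25   29   29   33   32   34   27   28
238   28   29   30   30   28   28   28   28   27   28   26   27   29   31   29   27   28
240   50   49   48   47   27   26   27   27   27   27   28   28   28   26   27   27   28
242   47   47   47   49   27   26   26   27   26   26   27   28   28   27   29   27   29
244   48   47   48   45   27   26   29   27   27   26   27   29   28   30   27   27   28
358 236 [0.5474 0.1517 0.0332] [
[... 470 characters left out ...]
 35]
357 229 [0.5632 0.1613 0.0699] [25 25 26]
348 232 [0.5878 0.1569 0.0714] [13 21 18]
tool z -0.06 567 [-0.011 -0.007] [0.012 0.006]
tool z -0.054 333 [ 0.006 -0.014] [0.012 0.013]
tool z -0.048 326 [ 0.006 -0.014] [0.012 0.013]
tool z -0.042 311 [ 0.006 -0.014] [0.012 0.013]
tool z -0.036 257 [ 0.006 -0.014] [0.012 0.013]
tool z -0.03 97 [ 0.006 -0.013] [0.012 0.012]
tool z -0.018 30 [-0.008  0.03 ] [0.006 0.039]
tool z -0.012 994 [-0.02 -0.04] [0.015 0.04 ]
tool z -0.006 401 [-0.019 -0.04 ] [0.015 0.04 ]
tool z -0.0 478 [-0.018 -0.039] [0.016 0.04 ]
tool z 0.006 5769 [-0.03 -0.04] [0.025 0.04 ]
tool z 0.012 263 [ 0.018 -0.04 ] [0.025 0.039]
tool z 0.018 242 [ 0.017 -0.04 ] [0.025 0.04 ]
```

Both cameras agree that the tips end about 27 mm above where the text puts them, at roughly z = 0.062. The zero force reading fits this. I'll go down 15 mm and measure again.

```bash
cat > tip.py <<'E'
from h import *
from bench import ctrl
o=ctrl.get_obs();w=ctrl.camera('wrist');s=ctrl.camera('scene');T=T_tool(o);p=o['eef_pos']
Xt=pts(w,w['T_tool_cam']);m=(abs(Xt[...,0]-.009)<.006)&(abs(Xt[...,1])<.013)&(w['range_z']>0)
z=np.sort(Xt[m][:,2]);h,e=np.histogram(z,np.arange(-.07,.04,.004));print('tool z hist',dict(zip(e.round(3).tolist(),h.tolist())))
X=pts(s,s['pose']);d=(X-p)@T[:3,:3];m=(abs(d[...,0])<.02)&(abs(d[...,1])<.02)&(X[...,2]>.036)
print('scene lowest',np.sort(X[m][:,2])[:12].round(4),'tcp',p.round(4),o['time_s'],o['wrist_force'].round(1))
E
python3 tip.py; python3 -m handwheel '[[[0,0,0.01,0],[0,0,0.02,0],[0,0,0.03,0],[0,0,0.04,0],[0,0,0.05,0],[0,0,0.06,0],[0,0,0.07,0],[0,0,0.075,0],[0,0,0.075,0]]]'|grep -E 'eef_pos|wrist'; python3 tip.py
```

```text
tool z hist {-0.07: 242, -0.066: 227, -0.062: 198, -0.058: 172, -0.054: 232, -0.05: 205, -0.046: 195, -0.042: 198, -0.038: 161, -0.034: 129, -0.03: 12, -0.026: 0, -0.022: 0, -0.018: 0, -0.014: 0, -0.01: 0, -0.006: 0, -0.002: 0, 0.002: 190, 0.006: 497, 0.01: 0, 0.014: 0, 0.018: 0, 0.022: 0, 0.026: 0, 0.03: 0, 0.034: 0}
scene lowest [0.0605 0.0619 0.0619 0.0619 0.0642 0.0644 0.0647 0.0648 0.0648 0.0649
 0.0651 0.0665] tcp [0.5734 0.1534 0.0352] 8.525 [ 0.6 -0.5  0.4]
eef_pos: [0.5734, 0.1534, 0.0201]
wrist_force: [-0.4, 0.6, -0.6]
tool z hist {-0.07: 237, -0.066: 212, -0.062: 205, -0.058: 178, -0.054: 242, -0.05: 204, -0.046: 193, -0.042: 188, -0.038: 160, -0.034: 120, -0.03: 22, -0.026: 0, -0.022: 0, -0.018: 0, -0.014: 70, -0.01: 719, -0.006: 0, -0.002: 0, 0.002: 0, 0.006: 0, 0.01: 0, 0.014: 0, 0.018: 0, 0.022: 0, 0.026: 0, 0.03: 0, 0.034: 0}
scene lowest [0.0448 0.047  0.0477 0.0481 0.0483 0.0484 0.049  0.0493 0.0502 0.0509
 0.0513 0.0516] tcp [0.5734 0.1534 0.0201] 9.75 [-0.4  0.6 -0.6]
```

```bash
python3 -m handwheel '[[[0,0,0.01,0],[0,0,0.02,0],[0,0,0.03,0],[0,0,0.04,0],[0,0,0.05,0],[0,0,0.055,0],[0,0,0.06,0],[0,0,0.06,0]]]'|grep -E 'eef_pos|wrist'; python3 tip.py
```

```text
eef_pos: [0.5734, 0.1533, 0.0081]
wrist_force: [0.4, -0.5, -0.1]
tool z hist {-0.07: 231, -0.066: 227, -0.062: 194, -0.058: 175, -0.054: 244, -0.05: 206, -0.046: 202, -0.042: 185, -0.038: 163, -0.034: 120, -0.03: 18, -0.026: 68, -0.022: 639, -0.018: 0, -0.014: 0, -0.01: 0, -0.006: 0, -0.002: 0, 0.002: 0, 0.006: 0, 0.01: 0, 0.014: 0, 0.018: 0, 0.022: 0, 0.026: 0, 0.03: 0, 0.034: 0}
scene lowest [0.0363 0.037  0.037  0.0374 0.0384 0.0387 0.0391 0.04   0.0402 0.0406
 0.0411 0.0412] tcp [0.5734 0.1533 0.0081] 10.85 [ 0.4 -0.5 -0.1]
```

```bash
python3 -m handwheel '[[[0,0,0.005,0],[0,0,0.01,0],[0,0,0.015,0],[0,0,0.015,0]]]'|grep -E 'eef_pos|wrist'
```

```text
eef_pos: [0.5733, 0.1533, 0.005]
wrist_force: [-0.6, 0.4, 0.8]
```

```bash
python3 -m handwheel '[[[0,0,0.0025,0],[0,0,0.005,0]]]'|grep -E 'eef_pos|wrist'
```

```text
eef_pos: [0.5734, 0.1533, 0.0042]
wrist_force: [0.5, 0.3, 0.1]
```

```bash
python3 -m handwheel '[[[0,0,0.0025,0],[0,0,0.0025,0]]]'|grep -E 'eef_pos|wrist'
```

```text
eef_pos: [0.5735, 0.1533, 0.004]
wrist_force: [-1.1, 0.3, 4.2]
```

Light contact at TCP z = 0.0040 (4 N, rim top 30 mm), so the shut tips lie 26 mm behind the stated TCP. I'll rise 5 mm above the commanded height to put the tips at about 34.5 mm, then sweep one tab pitch per call.

```bash
python3 -m handwheel '[[[0,0,-0.0125,0],[-0.01,0,-0.025,0],[-0.01,0,-0.025,0]]]'|grep -E 'eef_pos|wrist'
python3 -m handwheel '[[[-0.0004,-0.0176,0,-0.0267],[-0.0014,-0.0352,0,-0.0533],[-0.0032,-0.0527,0,-0.08],[-0.0056,-0.0701,0,-0.1067],[-0.0088,-0.0874,0,-0.1333],[-0.0126,-0.1046,0,-0.16],[-0.0171,-0.1216,0,-0.1867],[-0.0222,-0.1384,0,-0.2133],[-0.028,-0.155,0,-0.24],[-0.0347,-0.1713,0,-0.2667]]]'
cat > st.py <<'E'
from h import *
from bench import ctrl
o=ctrl.get_obs();T=T_tool(o);d=T[:2,3]-[.5545,.0653];print('r',np.hypot(*d).round(4),'th',(np.arctan2(d[1],d[0])%6.283).round(3),'yaw',np.arctan2(T[1,0],T[0,0])%6.283,o['eef_pos'][2],o['q'][5])
t=ctrl.camera('top');X=pts(t,t['pose']);
for k in range(5):
    a=1.675+.4*k;e=np.array([np.cos(a),np.sin(a)]);g=np.array([-e[1],e[0]]);q=X[...,:2]-[.5545,.0653]
    m=(abs(q@e-.088)<.008)&(q@g>.004)&(q@g<.027)&(X[...,2]>.02)&(X[...,2]<.065);print('tab',k+1,m.sum(),np.sort(X[m][:,2])[-6:].round(3))
E
python3 st.py
```

```text
eef_pos: [0.5732, 0.1512, 0.0089]
wrist_force: [0.3, 0.1, 0.2]
time_s: 13.58
eef_pos: [0.5383, 0.1518, 0.0089]
eef_rot: [0.0, 0.637, 0.771, 0.0]
wrist_force: [0.2, 0.7, 0.5]
opening: -0.003
grasp_force: 0.2
r 0.088 th 1.756 yaw 1.7595920639746745 0.00887913624084384 -0.12620055033871985
tab 1 0 []
tab 2 22 [0.03  0.031 0.031 0.033 0.048 0.051]
tab 3 54 [0.049 0.049 0.05  0.05  0.052 0.054]
tab 4 55 [0.044 0.044 0.046 0.046 0.047 0.049]
tab 5 53 [0.044 0.044 0.045 0.046 0.047 0.047]
```

```bash
python3 -m handwheel '[[[-0.0004,-0.0176,0.001,-0.0267],[-0.0014,-0.0352,0.002,-0.0533],[-0.0032,-0.0527,0.002,-0.08],[-0.0056,-0.0701,0.002,-0.1067],[-0.0088,-0.0874,0.002,-0.1333],[-0.0126,-0.1046,0.002,-0.16],[-0.0171,-0.1216,0.002,-0.1867],[-0.0222,-0.1384,0.002,-0.2133],[-0.028,-0.155,0.002,-0.24],[-0.0347,-0.1713,0.002,-0.2667]]]'
python3 st.py
```

```text
time_s: 14.88
eef_pos: [0.5059, 0.1386, 0.0085]
eef_rot: [0.0, 0.472, 0.882, 0.0]
wrist_force: [0.1, -0.3, 0.2]
opening: -0.001
grasp_force: 0.3
r 0.0879 th 2.156 yaw 2.1590004916062044 0.008451834875648968 -0.5474146583791256
tab 1 0 []
tab 2 0 []
tab 3 31 [0.045 0.047 0.047 0.047 0.049 0.053]
tab 4 54 [0.045 0.045 0.046 0.047 0.047 0.048]
tab 5 56 [0.046 0.047 0.047 0.047 0.049 0.051]
```

```bash
sed -i "s/^t=ctrl.*$/import sys;n=sys.argv[1];t=ctrl.camera(n);X=pts(t,t['pose'] if n!='wrist' else T@t['T_tool_cam'])/" st.py; python3 st.py scene; python3 st.py wrist
```

```text
r 0.0881 th 2.161 yaw 2.160547532310538 0.008339740318877638 -0.5491007854818868
tab 1 58 [0.058 0.06  0.062 0.062 0.064 0.065]
tab 2 4 [0.025 0.026 0.026 0.028]
tab 3 0 []
tab 4 15 [0.042 0.043 0.043 0.043 0.045 0.045]
tab 5 38 [0.042 0.042 0.042 0.043 0.044 0.044]
r 0.088 th 2.16 yaw 2.1579671667045015 0.008313101575997371 -0.5464039231393524
tab 1 1056 [0.034 0.034 0.034 0.034 0.034 0.034]
tab 2 644 [0.064 0.064 0.064 0.065 0.065 0.065]
tab 3 886 [0.05 0.05 0.05 0.05 0.05 0.05]
tab 4 337 [0.044 0.044 0.044 0.044 0.045 0.045]
tab 5 0 []
```

Wrist depth shows tab 1 lying flat (34 mm), with tabs 3 and 4 up. Continuing the sweep.

```bash
python3 -m handwheel '[[[-0.0004,-0.0176,0,-0.0267],[-0.0014,-0.0352,0,-0.0533],[-0.0032,-0.0527,0,-0.08],[-0.0056,-0.0701,0,-0.1067],[-0.0088,-0.0874,0,-0.1333],[-0.0126,-0.1046,0,-0.16],[-0.0171,-0.1216,0,-0.1867],[-0.0222,-0.1384,0,-0.2133],[-0.028,-0.155,0,-0.24],[-0.0347,-0.1713,0,-0.2667]]]'
python3 st.py wrist
```

```text
time_s: 16.27
eef_pos: [0.4813, 0.1139, 0.0084]
eef_rot: [0.0, 0.287, 0.958, 0.0]
wrist_force: [-0.2, 0.3, 0.6]
opening: -0.001
grasp_force: 0.3
r 0.0879 th 2.555 yaw 2.558471674466733 0.008426933530190008 -0.9960079790125964
tab 1 772 [0.034 0.034 0.034 0.034 0.034 0.034]
tab 2 1035 [0.034 0.034 0.034 0.034 0.034 0.034]
tab 3 682 [0.064 0.064 0.064 0.064 0.064 0.065]
tab 4 999 [0.046 0.046 0.046 0.046 0.046 0.046]
tab 5 370 [0.044 0.044 0.044 0.044 0.045 0.045]
```

```bash
python3 -m handwheel '[[[-0.0004,-0.0176,0,-0.0267],[-0.0014,-0.0352,0,-0.0533],[-0.0032,-0.0527,0,-0.08],[-0.0056,-0.0701,0,-0.1067],[-0.0088,-0.0874,0,-0.1333],[-0.0126,-0.1046,0,-0.16],[-0.0171,-0.1216,0,-0.1867],[-0.0222,-0.1384,0,-0.2133],[-0.028,-0.155,0,-0.24],[-0.0347,-0.1713,0,-0.2667]]]'
python3 st.py wrist
```

```text
time_s: 17.58
eef_pos: [0.4681, 0.0815, 0.0084]
eef_rot: [0.0, 0.092, 0.996, 0.0]
wrist_force: [-0.6, 0.2, -0.0]
opening: -0.002
grasp_force: 0.3
r 0.0879 th 2.956 yaw 2.9581341736936246 0.008359339777649785 -1.4657856897343569
tab 1 59 [0.033 0.033 0.033 0.034 0.034 0.034]
tab 2 768 [0.034 0.034 0.034 0.034 0.034 0.035]
tab 3 1029 [0.034 0.034 0.034 0.034 0.034 0.034]
tab 4 698 [0.064 0.064 0.064 0.064 0.064 0.064]
tab 5 1007 [0.046 0.046 0.046 0.046 0.046 0.046]
```

```bash
python3 -m handwheel '[[[-0.0004,-0.0176,0,-0.0267],[-0.0014,-0.0352,0,-0.0533],[-0.0032,-0.0527,0,-0.08],[-0.0056,-0.0701,0,-0.1067],[-0.0088,-0.0874,0,-0.1333],[-0.0126,-0.1046,0,-0.16],[-0.0171,-0.1216,0,-0.1867],[-0.0222,-0.1384,0,-0.2133],[-0.028,-0.155,0,-0.24],[-0.0347,-0.1713,0,-0.2667]]]'
python3 st.py wrist
```

```text
time_s: 18.88
eef_pos: [0.4686, 0.0466, 0.0083]
eef_rot: [-0.0, -0.108, 0.994, 0.0]
wrist_force: [-0.2, 0.2, -0.5]
opening: 0.003
grasp_force: 0.3
r 0.0879 th 3.356 yaw 3.357612642208292 0.008291259161964298 -1.9410170029726093
tab 1 0 []
tab 2 59 [0.033 0.034 0.034 0.034 0.034 0.034]
tab 3 745 [0.034 0.034 0.034 0.034 0.034 0.034]
tab 4 1020 [0.034 0.034 0.034 0.034 0.034 0.035]
tab 5 705 [0.064 0.064 0.064 0.064 0.065 0.065]
```

```bash
python3 -m handwheel '[[[-0.0004,-0.0176,0,-0.0267],[-0.0014,-0.0352,0,-0.0533],[-0.0032,-0.0527,0,-0.08],[-0.0056,-0.0701,0,-0.1067],[-0.0088,-0.0874,0,-0.1333],[-0.0126,-0.1046,0,-0.16],[-0.0171,-0.1216,0,-0.1867],[-0.0171,-0.1216,0,-0.1867]]]'
python3 st.py wrist
python3 -m handwheel '[[[0,0,-0.1,0],[0,0,-0.3,0],[0,0,-0.6,0],[0,0,-0.9,0],[0,0,-0.9,0],[0,0,-0.9,0]]]'
python3 st.py wrist
python3 - <<'E'
from fit import *
from bench import ctrl
o=ctrl.get_obs();c=ctrl.camera('wrist');P=T_tool(o)@c['T_tool_cam']
print(rimfit(c,P,(.5545,.0653)))
a=ortho(c,P,(.5545,.0653),.032,.14,2000);cv2.imwrite('pics/w9.png',a[:,:,::-1])
X=pts(c,P);a=5.175;e=np.array([np.cos(a),np.sin(a)]);g=np.array([-e[1],e[0]]);q=X[...,:2]-[.5545,.0653]
m=(abs(q@e-.088)<.015)&(abs(q@g-.015)<.015)&(X[...,2]>.02);print('flap top',np.sort(X[m][:,2])[-4:])
E
```

```text
time_s: 19.92
eef_pos: [0.4773, 0.0234, 0.0083]
eef_rot: [0.0, -0.245, 0.97, -0.0]
wrist_force: [-0.3, -0.4, 0.6]
opening: 0.002
grasp_force: 0.0
r 0.0879 th 3.638 yaw 3.636123099952509 0.008299986031527526 -2.26557747891417
tab 1 0 []
tab 2 0 []
tab 3 254 [0.034 0.034 0.034 0.034 0.034 0.035]
tab 4 865 [0.034 0.034 0.035 0.035 0.035 0.035]
tab 5 1047 [0.064 0.064 0.065 0.065 0.065 0.065]
time_s: 20.72
eef_pos: [0.4767, 0.0237, 0.188]
eef_rot: [-0.0, -0.246, 0.969, 0.0]
wrist_force: [-0.8, -0.1, 0.3]
opening: -0.001
grasp_force: 0.0
r 0.0882 th 3.633 yaw 3.6375424460789283 0.1879554132180817 -2.2666493886339905
tab 1 204 [0.034 0.034 0.034 0.035 0.035 0.035]
tab 2 230 [0.034 0.034 0.034 0.034 0.034 0.035]
tab 3 240 [0.034 0.034 0.034 0.035 0.035 0.035]
tab 4 261 [0.034 0.034 0.034 0.035 0.035 0.035]
tab 5 263 [0.034 0.034 0.034 0.034 0.034 0.035]
(array([0.55261242, 0.06426253]), np.float64(0.11366274863891408), 144)
flap top [0.05604411 0.05612688 0.05631462 0.05694713]
```

View pics/w9.png

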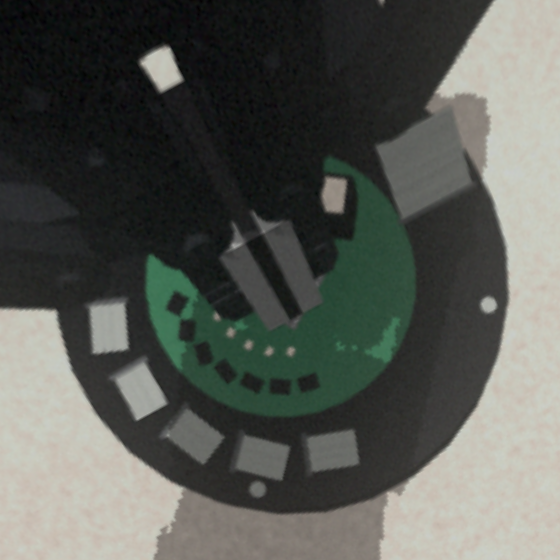

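The rectified view shows all five tabs full length and flat, from (108,327) to (331,451). The flap is still up at (425,163), the relay is in place, and the housing is within 2 mm of its start. The arm is clear, so I'm handing in.

```bash
python3 -c "
from bench import ctrl
print(ctrl.hand_in())"
```

```text
the job is handed in; nothing more can be done
None
```

All five tabs were folded flat in order, the wide flap is still open, the housing is within about 2 mm of its first place, and the job is handed in; the verdict was not shown.

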